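# Register a brass bar in a drill jig and clamp it

### The arm

A 7-joint arm with a two-finger parallel gripper is mounted at the origin on a cart in front of the work surface, level with it; the furniture and walls round the work are solid. World frame = base frame: x ahead of the robot, y to its left, z up, the work surface at z = 0. Lengths are in m, angles in degrees, forces in N, time in s.
With the tool pointing down it reaches from about 0.4 to 0.85 m from the base axis. Payload 10.4 kg.
Tool frame: the origin (TCP) lies at the very end of the fingers, on their centre line; the grasp point (between the pads) lies manip.pinch_z behind it (manip.pinch_z is the distance from the TCP to the grasp point, in m); z points along the fingers, y is the line along which they close (so a half turn about z gives the same grasp; the last joint's range is limited). The gripper opens to 85 mm and grips with 20 to 120 N. Pads are 22 mm wide; open, the fingers measure 114 mm over their backs; the gripper's body (76 mm by 85 mm) begins 54 mm behind the grasp point. The pads swing forward as they close: fully open they stand 13 mm farther back than shut.
Start: joints at [-1.295, 19.034, -3.707, 83.658, 1.238, 77.344, -5.071], TCP at [0.625, 0, 0.231] pointing down, gripper open.
Joint ranges: [-148.97, 148.97], [-28.65, 121.19], [-84.17, 76.75], [9.2, 138.47], [-72.65, 252.65], [3.7, 117.97], [-149.18, 149.18]. Speed limits (degrees/s): [127.2, 127.2, 159.86, 159.86, 180, 180, 180].

### API

Orientations are given as [roll, pitch, yaw] about the fixed x, y, z axes, in that order (R = Rz(yaw) Ry(pitch) Rx(roll)).
In Python, from rig import manip gives the robot as it stands. The module is installed in compiled form; this text tells all that it offers.
- The arm moves only by the shell command python3 -m creep 'ROWS' [FORCE]. ROWS is JSON, a list that holds one entry, the list of rows, each a list of 7 numbers: the turn, a rotation vector about the tool's x, y, z in units of pi rad (1.0 is pi rad), then the shift along the tool's x, y, z in units of 50 cm (1.0 is 50 cm), then the closure, from -1 (fully open) to 1 (shut). A call has 1 to 20 rows; each row shifts and turns the commanded pose from where the row before left it, along the tool's axes as they then stand; what a row does not reach is not made up. A row lasts 1/12 s, in which the tool goes at most 41.7 mm and 7.16 degrees, less where a joint would pass 70% of its speed; a pose out of reach is approached as far as the arm can. A call with a number of a shift or a turn outside -1 to 1 is refused whole. A call with a gripper value outside its range is refused whole. The fingers move at their own pace and stop on an object; FORCE is the grip in N (left out, the last holds). Time passes only in rows, so rows that do not move let the fingers close. It gives the time, the measured TCP pose, the force, the opening and the grip force at its end, in the units of the state.
- manip.state(): the state, without advancing time (a new reading comes with each control period).
- manip.get_image(name): name is "scene" or "top" or "wrist"; returns a dict with "pixels" (420x560x3 uint8, red, green, blue), "camera_matrix" (3x3 intrinsics, pixels), "cam_to_world" (4x4, takes a point from camera to world coordinates). Camera axes: x right, y down, z forward; pixel columns grow to the right and rows downward; lengths in m; the calibration is good to about 2 mm. The wrist camera is an equidistant fisheye: a pixel r from the principal point sees the ray r / f radians off the axis. A picture is of the moment at which its call begins. There is no depth.
- manip.hand_in(): hands the job in; it is judged then, once.
The state is a dict: "t": time; "joint_positions": joint angles; "joint_velocities": joint speeds; "effort": joint torques, N m; "tool_pos": TCP position; "orientation": TCP orientation; "contact_force": force on the tool from outside, world axes, zero at the start; "torque": the same for the moment, N m; "width": finger opening in m; "gripper_force": force on a finger pad.
Only numpy, scipy, OpenCV 4.12 (cv2) and the standard library are available. Lean on these libraries where they do the work, as an engineer would, in place of code of your own. Each camera call takes 0.05 s, during which the arm holds its last target. There are 200 camera calls.

### The job

Load the brass bar into the drill jig: slide it with light fingertip pushes (a hard shove marks the soft brass) flat against the long steel fence, then along the fence under the hood until it comes up solid against the hidden end stop with the flush pin pressed in. Only then swing the red-gripped cam lever round until it bites firmly, so that the bar is left clamped square on the fence and hard up to the stop, and let go; leave the other things on the bench alone.

Things in the scene. Friction and masses are not known exactly. Their poses are not given: they have to be found in the camera images.
- jig: Drill jig fixed to the bench: aluminium base plate 110 (x) x 290 (y) x 10 mm. Origin at the centre of its underside; x points across the channel, from the robot's side to the fence, y along the channel towards the hood, z up. The bar is home with a long edge on the fence (bar centre at x = +13 mm) and its far end on the hidden end stop
- fence (a point): point on the working face of the steel fence, at x = +28, y = -40, z = +14 mm in the jig's frame; the face is the plane x = +28 mm, looking to -x, 12 mm high above the plate, and runs along nearly the whole plate
- hood_mouth (a point): middle of the open mouth of the dark steel hood, 4 mm above the plate, on the line of the bar's centre when it lies on the fence (x = +13, y = +75 mm in the jig's frame). The hood covers y = +75 to +145 mm, x = -25 to +46 mm and stands 22 mm above the plate; the channel inside is 35 mm wide (x = -7 to +28 mm) and 12 mm high
- bar: loose brass bar 30 (x) x 120 (y) x 8 mm (z), about 0.25 kg, lying flat on the jig plate in front of the fence and short of the hood; origin at the centre of its underside, y along its length; either end may go first. Sliding it takes 1 to 5 N. Pushing on it with more than 40 N, marks it
- flush_pin (a joint): spring pin in the hidden end stop's face: 0 = free, 4 mm proud; 0.004 m = pressed flush, bar solid on the stop. Spring under 0.5 N, too weak to move the bar. The stop is set anew each time and must be felt: its face, looking to -y, stands inside the hood between y = +95 and +122 mm in the jig's frame. The pin's red rear end comes out of the brass screw behind the hood
- cam_lever (a joint): eccentric clamp lever on an upright pivot in front of the channel, in rad: 0 = fully open, grows counter-clockwise seen from above, end of travel 2.2. Below 0.5 its 32 mm disc leaves the bar free to pass; with the bar on the fence the disc touches its front edge at about 1.4 and bites beyond. It moves against 3 to 4 N at the grip, clamps at 8 to 15 N, and stays where it is left
- cam_pivot (a point): the lever's pivot axis, 20 mm above the jig plate, at x = -20.5, y = +40 mm in the jig's frame
- lever_grip (a point): middle of the upright red grip at the lever's end, 64 mm from the pivot axis: a round post of 17 mm diameter from 28 to 62 mm above the bench, this point at 40 mm. At lever angle 0 it lies from the pivot at 160 degrees counter-clockwise from the jig's x axis (towards the robot, a little to the hood); at 1.9 it points along the bar to -y
- calliper: bystander: steel vernier calliper lying flat, 71 x 206 x 10 mm
- pliers_sky: bystander: light blue pliers lying flat, 159 x 68 x 14 mm
- tin: bystander: small round grey tin, 50 mm diameter, 22 mm high
- glue_bottle: bystander: small standing glue bottle with red tip, 35 mm diameter, 112 mm high

How it is judged (in metres and radians):
On the way, in this order (a step that is already met when the one before it is completed fails the run):
1. the bar is home on the hidden end stop (flush pin pressed in by at least 2.8 of its 4 mm) while the cam lever is still open (value of joint flush_pin above 0.0028 m and value of joint cam_lever below 0.8 rad), for 0.2 s.
2. the cam lever is closed on the bar (value of joint cam_lever above 1.5 rad), for 0.2 s.
At the end, for the whole second after the job is handed in: The bar lies flat in the jig, its long edge on the fence within 1.5 mm and parallel to it within 0.02 rad, its far end on the end stop (flush pin pressed in by at least 2.8 of 4 mm), the cam lever closed on it (beyond 1.5 rad) and pressing on it with at least 10 N, and everything at rest (value of joint flush_pin above 0.0028 m and value of joint cam_lever above 1.5 rad and x of bar in the frame of jig between 0.0115 and 0.015 m and z of bar in the frame of jig below 0.012 m and angle between the y axis of bar and the y axis of jig, either way round below 0.02 rad and linear speed of bar below 0.01 m/s and contact force between bar and cam_lever above 10 N); the robot touches nothing.
It fails at once if the fingers press on the bar with more than 40 N (contact force between the fingers and bar above 40 N).
It fails at once if a bystander is moved by more than 20 mm (distance of any of calliper, pliers_sky, tin, glue_bottle from where it was at the start of the episode above 0.02 m).
It also fails if it takes over 54 s, if anything falls off the work surface, if the arm or the gripper's body presses on something with over 40 N, if the wrist force passes 120 N, or if a joint passes its speed limit or range.

## Working session

There is one attempt and no reset: what is moved stays moved. The work goes in short steps, Python scripts to look and compute and a shell command to move; the robot and the scene stay as the last step left them, time stands still between calls to the robot, and variables do not carry over. Pictures are saved under pics/ and viewed, at most 10 in all, crops included, and the job is handed in when it is done.

```bash
mkdir -p pics; python3 - <<'E'
from rig import manip
import cv2,numpy as np
print(manip.state(), manip.pinch_z)
for n in("top","scene"):
    d=manip.get_image(n); cv2.imwrite(f"pics/{n}0.png",d["pixels"][:,:,::-1]); np.savez(f"{n}0.npz",**d)
    print(n,d["camera_matrix"].tolist(),np.round(d["cam_to_world"],4).tolist())
E
```

```text
{'t': 0.0, 'joint_positions': array([-1.29543989, 19.07192274, -3.70742982, 83.70530873,  1.23840944,
       77.34250463, -5.06995668]), 'joint_velocities': array([-0.06804035, -0.08342074,  0.03362997, -0.02469054, -0.10369567,
       -0.09092385, -0.07392384]), 'effort': array([ 4.98105128e-04, -6.25449800e+01,  4.97091911e-02, -3.91610491e+01,
        1.63588714e-02,  9.83294769e-03, -6.01235030e-06]), 'tool_pos': array([6.24634418e-01, 6.84283597e-07, 2.30522316e-01]), 'orientation': array([-1.79920264e+02,  4.32707869e-03,  9.00030226e+01]), 'contact_force': array([-0.58593256,  0.97114329,  0.2820491 ]), 'torque': array([-0.01314197, -0.00876152,  0.02129165]), 'gripper_force': 0.0, 'width': 0.08511591984404872} 0.0187
top [[411.1305544899565, 0.0, 275.4765452525356], [0.0, 411.1305544899565, 205.5533465190797], [0.0, 0.0, 1.0]] [[-0.0291, -0.9978, 0.0595, 0.4498], [-0.9996, 0.0288, -0.0062, -0.0029], [0.0044, -0.0596, -0.9982, 1.2186], [0.0, 0.0, 0.0, 1.0]]
scene [[379.59535786845726, 0.0, 278.136339328098], [0.0, 379.59535786845726, 203.30226688788758], [0.0, 0.0, 1.0]] [[0.8021, -0.364, 0.4734, 0.1075], [-0.5972, -0.4915, 0.6339, -0.5738], [0.002, -0.7912, -0.6116, 0.6318], [0.0, 0.0, 0.0, 1.0]]
```

View pics/top0.png

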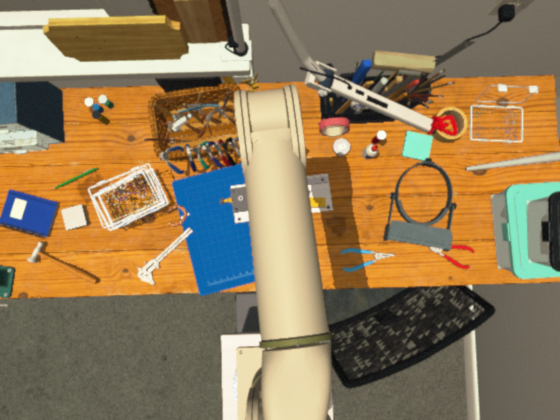

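View pics/scene0.png

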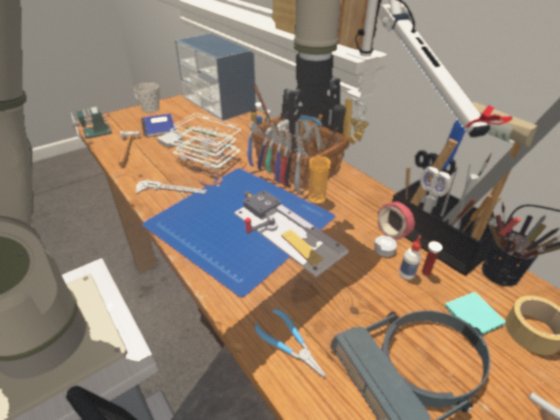

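The top view shows the jig running left to right, at about (225–330, 180–215), mostly hidden by the arm. In the scene view the hood is at (262,203), the red grip at (249,225), the bar at (300,245) and the plate's near corner at (345,250). Next I'll enlarge the scene crop and check the wrist view.

```bash
python3 - <<'E'
from rig import manip
import cv2,numpy as np
d=np.load("scene0.npz"); c=d["pixels"][170:280,220:360,::-1]
cv2.imwrite("pics/sc1.png",cv2.resize(c,None,fx=5,fy=5,interpolation=cv2.INTER_CUBIC))
w=manip.get_image("wrist"); np.savez("wrist0.npz",**w); cv2.imwrite("pics/w0.png",w["pixels"][:,:,::-1])
print(w["camera_matrix"].tolist(),np.round(w["cam_to_world"],4).tolist())
E
```

```text
[[325.19226210127806, 0.0, 280.30340110747863], [0.0, 325.19226210127806, 209.15461905287606], [0.0, 0.0, 1.0]] [[1.0, -0.0009, -0.0019, 0.6255], [-0.0015, -0.9508, -0.3099, 0.0799], [-0.0015, 0.3099, -0.9508, 0.3724], [0.0, 0.0, 0.0, 1.0]]
```

View pics/sc1.png

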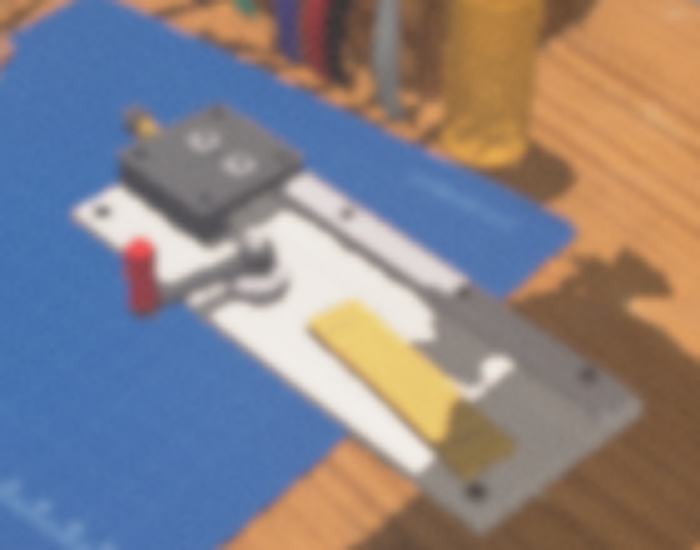

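View pics/w0.png

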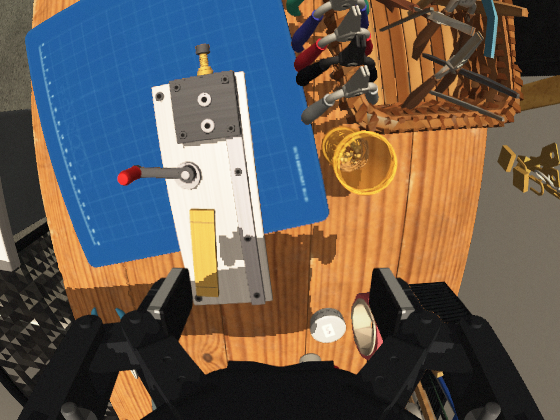

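The wrist view shows everything. The plate corners are near (193,303), (271,300), (152,88) and (243,72). The bar spans (190,210)–(218,297), the pivot is at (188,174), the red grip at (125,178), and a glass jar stands at (365,160). I'll enlarge it to get exact corners.

```bash
python3 - <<'E'
import cv2,numpy as np
d=np.load("wrist0.npz"); c=d["pixels"][35:315,105:290,::-1]
c=cv2.resize(c,None,fx=2.8,fy=2.8,interpolation=cv2.INTER_CUBIC)
for v in range(0,280,20): cv2.putText(c,str(v+35),(0,int(v*2.8)),0,.35,(255,255,255));cv2.line(c,(0,int(v*2.8)),(12,int(v*2.8)),(255,255,255))
for u in range(0,185,20): cv2.putText(c,str(u+105),(int(u*2.8),780),0,.35,(255,255,255));cv2.line(c,(int(u*2.8),760),(int(u*2.8),770),(255,255,255))
cv2.imwrite("pics/w1.png",cv2.rotate(c,cv2.ROTATE_90_COUNTERCLOCKWISE))
h=cv2.cvtColor(d["pixels"],cv2.COLOR_RGB2HSV)
m=cv2.inRange(h,(20,100,70),(35,255,255)); m[:200]=0;m[310:]=0;m[:,:185]=0;m[:,225:]=0
m=cv2.morphologyEx(m,cv2.MORPH_OPEN,np.ones((3,3)))
ys,xs=np.nonzero(m); print(len(xs)); print(cv2.boxPoints(cv2.minAreaRect(np.c_[xs,ys].astype(np.float32))))
E
```

```text
1518
[[189.55656 210.6878 ]
 [212.93214 209.57468]
 [216.29189 280.12897]
 [192.9163  281.2421 ]]
```

View pics/w1.png

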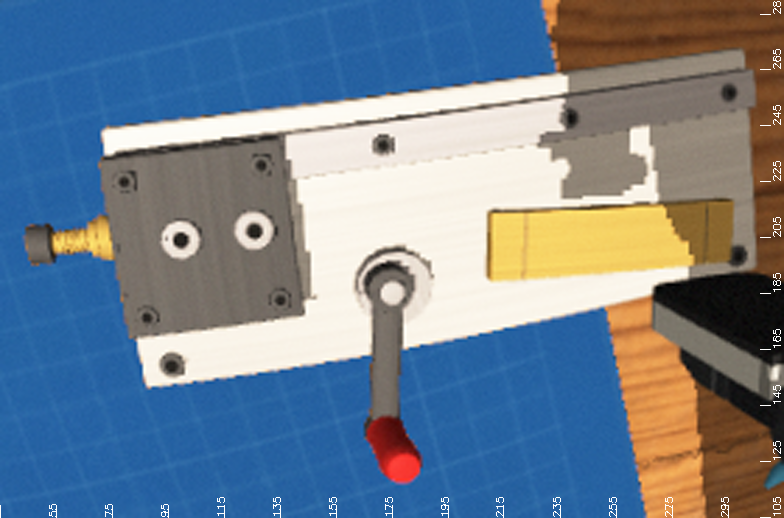

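The crop gives clear corners for the plate, hood, bar and grip. The grip top is at crop (402,463) and the bar corners are at (488,211), (487,280), (733,200) and (732,265). Now I'll fit the poses.

```bash
cat > h.py <<'E'
import numpy as np
from scipy.optimize import least_squares
w=np.load("wrist0.npz");K=w["camera_matrix"];T=w["cam_to_world"]
def px(X,Y): return 105+(518-Y)/2.8, X/2.8+35
def ray(u,v,z,K=K,T=T):
    x=(u-K[0,2])/K[0,0];y=(v-K[1,2])/K[1,1];r=np.hypot(x,y)
    d=T[:3,:3]@np.array([np.sin(r)*x/r,np.sin(r)*y/r,np.cos(r)])
    return T[:3,3]+d*(z-T[2,3])/d[2]
def R(a): return np.array([[np.cos(a),-np.sin(a)],[np.sin(a),np.cos(a)]])
E
python3 - <<'E'
from h import *
J=[((104,128),.01,(55,145)),((148,387),.01,(-55,145)),((743,50),.01,(55,-145)),
((102,158),.032,(46,145)),((283,136),.032,(46,75)),((303,313),.032,(-25,75)),((133,337),.032,(-25,145))]
P=np.array([ray(*px(*p),z)[:2] for p,z,_ in J]);Q=np.array([q for *_,q in J])/1e3
s=least_squares(lambda p:((R(p[2])@Q.T).T+p[:2]-P).ravel(),[.6,.1,0]).x
print("jig",s[:2],np.degrees(s[2]));print((1e3*((R(s[2])@Q.T).T+s[:2]-P)).round(1).tolist())
inv=lambda p:1e3*R(s[2]).T@(p[:2]-s[:2])
for n,p,z in[("b1",(488,211),.018),("b2",(487,280),.018),("b3",(733,200),.018),("b4",(732,265),.018),("fenceface",(755,105),.022),("fence2",(303,178),.022),("grip",(402,463),.062),("pivot",(392,293),.04)]:
    q=ray(*px(*p),z);print(n,q.round(4),inv(q).round(1))
g=inv(ray(*px(402,463),.062))-[-20.5,40];print("lever ang",np.degrees(np.arctan2(g[1],g[0]))-160,np.hypot(*g))
for n,q in[("jar",(365,160)),("tin",(328,325))]:print(n,ray(*q,.05 if n=="jar" else .02))
E
```

```text
jig [ 0.54579877 -0.02967724] 5.614721897497835
[[0.7, 0.8], [-0.5, 0.8], [1.0, -2.9], [0.4, 1.1], [0.0, 0.0], [-1.0, -1.5], [-0.6, 1.5]]
b1 [ 0.5484 -0.0357  0.018 ] [ 2.  -6.3]
b2 [ 0.5185 -0.0353  0.018 ] [-27.7  -2.9]
b3 [ 0.5438 -0.1563  0.018 ] [ -14.4 -125.8]
b4 [ 0.512  -0.1572  0.018 ] [ -46.1 -123.6]
fenceface [ 0.5885 -0.1647  0.022 ] [  29.3 -138.6]
fence2 [0.5664 0.0411 0.022 ] [27.4 68.4]
grip [0.4603 0.0129 0.062 ] [-80.9  50.7]
pivot [0.523  0.0102 0.04  ] [-18.8  41.9]
lever ang 9.954053573679545 61.373920539198146
jar [0.71158097 0.02758765 0.05      ]
tin [ 0.68972464 -0.20155251  0.02      ]
```

```bash
python3 -m creep '[[[0,0,-0.0312,0,0,0,1],[0,0,0,-0.0408,-0.058,0.04,1],[0,0,0,-0.0408,-0.058,0.06,1],[0,0,0,-0.0408,-0.058,0.06,1],[0,0,0,-0.0408,-0.058,0.06,1],[0,0,0,-0.0408,-0.058,0.06,1],[0,0,0,0,0,0.06,1],[0,0,0,0,0,0.02,1],[0,0,0,0,0,0,1],[0,0,0,0,0,0,1]]]' 20
python3 - <<'E'
from rig import manip
import cv2,numpy as np
w=manip.get_image("wrist");np.savez("wrist1.npz",**w);cv2.imwrite("pics/w2.png",w["pixels"][:,:,::-1])
E
```

```text
t: 0.98
tool_pos: [0.5028, -0.1053, 0.0644]
orientation: [180.0, -0.0, 95.7]
contact_force: [-0.0, -0.4, 0.6]
width: 0.0002
gripper_force: 0.0
```

View pics/w2.png

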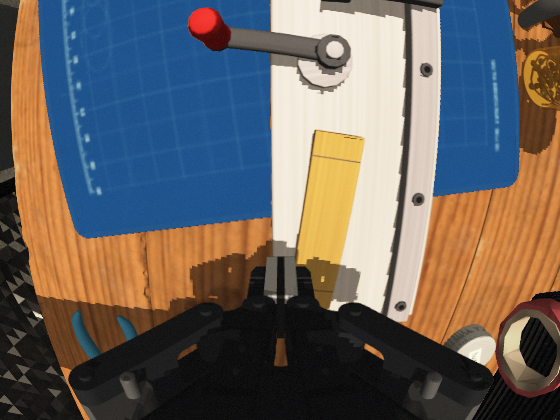

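The bar's far corners are at (316,130) and (364,137), and its left edge meets the fingers near (298,265). The fingers are shut, and the row shortfall left the TCP about 14 mm too near the bar. I'll check the bar measurement from this view while backing off and descending.

```bash
python3 -m creep '[[[0,0,0,-0.009,-0.016,0,1],[0,0,0,-0.009,-0.016,0,1],[0,0,0,0,0,0.03,1],[0,0,0,0,0,0.03,1],[0,0,0,0,0,0.03,1],[0,0,0,0,0,0.01,1],[0,0,0,0,0,0,1]]]'
python3 - <<'E'
from h import *
w=np.load("wrist1.npz");T=w["cam_to_world"];s=np.array([.5458,-.0297]);r=R(np.radians(5.61))
for n,u,v,z in[("b1",364,137,.018),("b2",316,130,.018),("left",300,240,.018),("rightnear",340,270,.018),("fence",408,100,.022),("fence2",390,290,.022),("plate",272,150,.01),("screw",426,70,.022),("griptop",202,25,.062)]:
    q=ray(u,v,z,K,T);print(n,q.round(4),(1e3*r.T@(q[:2]-s)).round(1))
E
```

```text
t: 1.62
tool_pos: [0.4858, -0.1169, 0.0132]
orientation: [-179.9, -0.0, 95.6]
contact_force: [0.2, -0.5, 0.1]
width: 0.0
gripper_force: 0.0
b1 [ 0.5461 -0.0375  0.018 ] [-0.4 -7.8]
b2 [ 0.5172 -0.037   0.018 ] [-29.1  -4.5]
left [ 0.5158 -0.1059  0.018 ] [-37.3 -72.9]
rightnear [ 0.5451 -0.1252  0.018 ] [-10.1 -95. ]
fence [ 0.5691 -0.0114  0.022 ] [25.  15.9]
fence2 [ 0.5827 -0.1367  0.022 ] [  26.3 -110.1]
plate [ 0.493  -0.0524  0.01  ] [-54.7 -17.4]
screw [0.5786 0.009  0.022 ] [36.4 35.3]
griptop [0.4572 0.0093 0.062 ] [-84.3  47.5]
```

```bash
python3 -m creep '[[[0,0,0,0,0.008,0,1],[0,0,0,0,0.008,0,1],[0,0,0,0,0.006,0,1],[0,0,0,0,0.006,0,1],[0,0,0,0,0.006,0,1],[0,0,0,0,0.006,0,1],[0,0,0,0,0.006,0,1],[0,0,0,0,0.006,0,1],[0,0,0,0,0.006,0,1],[0,0,0,0,0.006,0,1],[0,0,0,0,0,0,1]]]'
python3 - <<'E'
from rig import manip
import cv2,numpy as np
w=manip.get_image("wrist");np.savez("wrist2.npz",**w);cv2.imwrite("pics/w3.png",w["pixels"][:,:,::-1])
E
```

```text
t: 2.53
tool_pos: [0.5192, -0.1134, 0.0137]
orientation: [180.0, -0.0, 95.6]
contact_force: [-0.2, -0.5, 0.3]
width: -0.0001
gripper_force: 0.0
```

View pics/w3.png

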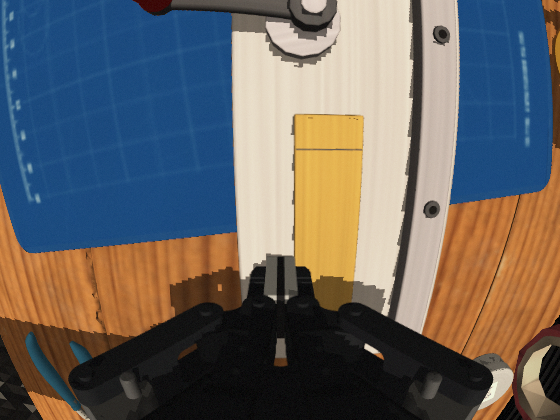

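The bar is now nearly parallel to the fence, with far corners at (295,115) and (364,115) and about 20 mm of gap left. I'll shift the push point to the bar's middle and carry on.

```bash
python3 -m creep '[[[0,0,0,0,-0.008,0,1],[0,0,0,0.014,0,0,1],[0,0,0,0.014,0,0,1],[0,0,0,0,0.008,0,1],[0,0,0,0,0.005,0,1],[0,0,0,0,0.005,0,1],[0,0,0,0,0.005,0,1],[0,0,0,0,0.005,0,1],[0,0,0,0,0.005,0,1],[0,0,0,0,0.005,0,1],[0,0,0,0,0,0,1]]]'
python3 -m creep '[[[0,0,0,0,0.002,0,1],[0,0,0,0,0.002,0,1]]]'
```

```text
t: 3.5
tool_pos: [0.5328, -0.0982, 0.0137]
orientation: [180.0, 0.0, 95.6]
contact_force: [-0.3, 0.1, -0.1]
width: 0.0002
gripper_force: 0.0
t: 3.67
tool_pos: [0.534, -0.0981, 0.0137]
orientation: [-180.0, -0.0, 95.6]
contact_force: [-3.4, 0.6, 1.6]
width: 0.0
gripper_force: 1.3
```

```bash
python3 -m creep '[[[0,0,0,0,0.002,0,1],[0,0,0,0,0,0,1]]]'
```

```text
t: 3.83
tool_pos: [0.5353, -0.0979, 0.0137]
orientation: [180.0, 0.0, 95.6]
contact_force: [-1.5, 0.0, -0.1]
width: 0.0003
gripper_force: 0.6
```

```bash
for i in 1; do python3 -m creep '[[[0,0,0,0,0.002,0,1],[0,0,0,0,0.002,0,1]]]'; done
```

```text
t: 4.0
tool_pos: [0.5371, -0.0977, 0.0137]
orientation: [-180.0, -0.0, 95.6]
contact_force: [-1.9, -1.9, 0.9]
width: -0.0001
gripper_force: 1.0
```

```bash
python3 -m creep '[[[0,0,0,0,0.002,0,1],[0,0,0,0,0.002,0,1]]]'
```

```text
t: 4.17
tool_pos: [0.5392, -0.0974, 0.0137]
orientation: [180.0, -0.0, 95.6]
contact_force: [-2.4, 0.0, 0.9]
width: 0.0001
gripper_force: 1.1
```

```bash
python3 -m creep '[[[0,0,0,0,0.002,0,1],[0,0,0,0,0,0,1]]]'
```

```text
t: 4.33
tool_pos: [0.5404, -0.0973, 0.0137]
orientation: [180.0, 0.0, 95.6]
contact_force: [-0.4, 0.2, 0.8]
width: 0.0001
gripper_force: 0.5
```

```bash
python3 -m creep '[[[0,0,0,0,0.002,0,1],[0,0,0,0,0.002,0,1]]]'
```

```text
t: 4.5
tool_pos: [0.5421, -0.0972, 0.0137]
orientation: [-180.0, -0.0, 95.6]
contact_force: [-2.0, 0.1, 0.9]
width: -0.0001
gripper_force: 1.1
```

```bash
python3 -m creep '[[[0,0,0,0,0.002,0,1],[0,0,0,0,0.002,0,1]]]'
```

```text
t: 4.67
tool_pos: [0.5429, -0.0971, 0.0134]
orientation: [-179.9, -0.0, 95.6]
contact_force: [-10.8, -1.1, 6.7]
width: -0.0
gripper_force: 5.3
```

```bash
python3 - <<'E'
from rig import manip
import cv2,numpy as np
w=manip.get_image("wrist");np.savez("wrist3.npz",**w);cv2.imwrite("pics/w4.png",w["pixels"][:,:,::-1])
E
```

```text
(no output)
```

View pics/w4.png

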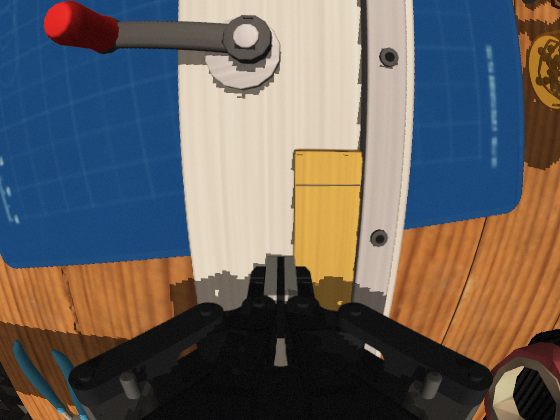

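The bar lies flat on the fence: far end at (295–362,150), with its right edge against the fence along x≈360. I'll back off and go round to the near end, computing the far-end position from this view at the same time.

```bash
python3 - <<'E'
from h import *
w=np.load("wrist3.npz");T=w["cam_to_world"];s=np.array([.5458,-.0297]);r=R(np.radians(5.61))
for n,u,v,z in[("far L",295,151,.018),("far R",362,151,.018),("right near",355,290,.018),("left near",296,250,.018),("screw1",390,57,.022),("screw2",379,238,.022),("pivot",246,36,.04),("grip",65,22,.062),("platefront",180,60,.01),("platefront2",188,240,.01)]:
    q=ray(u,v,z,K,T);print(n,q.round(4),(1e3*r.T@(q[:2]-s)).round(1))
E
python3 -m creep '[[[0,0,0,0,-0.02,0,1],[0,0,0,-0.025,0,0,1],[0,0,0,-0.045,0,0,1],[0,0,0,-0.045,0,0,1],[0,0,0,-0.035,0,0,1],[0,0,0,0,0,0,1]]]'
```

```text
far L [ 0.5438 -0.0358  0.018 ] [-2.6 -5.9]
far R [ 0.5727 -0.0325  0.018 ] [26.5 -5.4]
right near [ 0.5816 -0.1012  0.018 ] [ 28.7 -74.6]
left near [ 0.5493 -0.0814  0.018 ] [ -1.6 -51.8]
screw1 [0.5788 0.0095 0.022 ] [36.7 35.8]
screw2 [ 0.5864 -0.0704  0.022 ] [ 36.4 -44.4]
pivot [0.5215 0.0068 0.04  ] [-20.6  38.7]
grip [0.4619 0.0098 0.062 ] [-79.6  47.5]
platefront [0.4886 0.0011 0.01  ] [-53.9  36.2]
platefront2 [ 0.4959 -0.0854  0.01  ] [-55.1 -50.6]
t: 5.22
tool_pos: [0.5418, -0.1779, 0.014]
orientation: [179.9, 0.2, 95.3]
contact_force: [-0.1, -0.5, -0.6]
width: -0.0003
gripper_force: 0.0
```

```bash
python3 -m creep '[[[0,0,0,0,0.021,0,1],[0,0,0,0,0.021,0,1],[0,0,0,0,0.021,0,1],[0,0,0,0,0,0,1],[0,0,0,0,0,0,1]]]'
```

```text
t: 5.63
tool_pos: [0.5731, -0.1693, 0.0135]
orientation: [180.0, -0.0, 95.6]
contact_force: [-0.6, -1.1, -0.2]
width: 0.0003
gripper_force: 0.0
```

```bash
python3 -m creep '[[[0,0,0,0.009,0,0,1],[0,0,0,0.009,0,0,1],[0,0,0,0.009,0,0,1],[0,0,0,0.009,0,0,1],[0,0,0,0.009,0,0,1],[0,0,0,0.009,0,0,1],[0,0,0,0.009,0,0,1],[0,0,0,0.009,0,0,1],[0,0,0,0.009,0,0,1],[0,0,0,0.009,0,0,1],[0,0,0,0.009,0,0,1],[0,0,0,0.009,0,0,1],[0,0,0,0.009,0,0,1],[0,0,0,0.009,0,0,1],[0,0,0,0.009,0,0,1],[0,0,0,0.009,0,0,1]]]'
python3 - <<'E'
from rig import manip
import cv2,numpy as np
w=manip.get_image("wrist");np.savez("wrist4.npz",**w);cv2.imwrite("pics/w5.png",w["pixels"][:,:,::-1])
E
```

```text
t: 6.97
tool_pos: [0.5657, -0.0974, 0.0137]
orientation: [-180.0, -0.0, 95.6]
contact_force: [-2.0, -2.8, 0.2]
width: -0.0001
gripper_force: 1.3
```

View pics/w5.png

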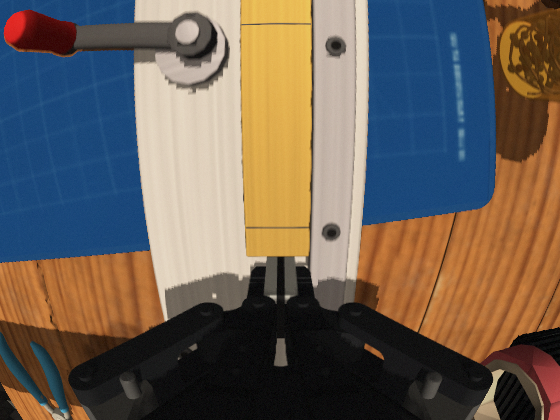

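The bar slid cleanly along the fence, its right edge still tight at x≈311. I'll keep pushing, more slowly near the stop range.

```bash
python3 -m creep '[[[0,0,0,0.007,0,0,1],[0,0,0,0.007,0,0,1],[0,0,0,0.007,0,0,1],[0,0,0,0.007,0,0,1],[0,0,0,0.007,0,0,1],[0,0,0,0.007,0,0,1],[0,0,0,0.007,0,0,1],[0,0,0,0.006,0,0,1]]]'
```

```text
t: 7.68
tool_pos: [0.5631, -0.07, 0.0137]
orientation: [180.0, -0.0, 95.6]
contact_force: [-0.4, -0.9, -0.1]
width: 0.0002
gripper_force: 0.8
```

```bash
python3 -m creep '[[[0,0,0,0.003,0,0,1],[0,0,0,0.003,0,0,1],[0,0,0,0.003,0,0,1]]]'
```

```text
t: 7.93
tool_pos: [0.5627, -0.0659, 0.0137]
orientation: [180.0, 0.0, 95.6]
contact_force: [-0.4, -1.6, -0.7]
width: 0.0
gripper_force: 0.8
```

```bash
python3 -m creep '[[[0,0,0,0.003,0,0,1],[0,0,0,0.003,0,0,1],[0,0,0,0.003,0,0,1]]]'
```

```text
t: 8.18
tool_pos: [0.5622, -0.0615, 0.0137]
orientation: [180.0, 0.0, 95.6]
contact_force: [1.1, -1.9, -0.7]
width: 0.0003
gripper_force: 0.8
```

```bash
python3 -m creep '[[[0,0,0,0.0025,0,0,1],[0,0,0,0.0025,0,0,1],[0,0,0,0.0025,0,0,1]]]'
```

```text
t: 8.43
tool_pos: [0.5619, -0.0577, 0.0137]
orientation: [180.0, 0.0, 95.6]
contact_force: [0.1, -1.2, -0.4]
width: 0.0
gripper_force: 0.8
```

```bash
python3 -m creep '[[[0,0,0,0.0025,0,0,1],[0,0,0,0.0025,0,0,1]]]'
```

```text
t: 8.6
tool_pos: [0.5616, -0.0552, 0.0137]
orientation: [180.0, 0.0, 95.6]
contact_force: [-0.9, -2.0, 0.3]
width: 0.0
gripper_force: 0.9
```

```bash
python3 -m creep '[[[0,0,0,0.0025,0,0,1],[0,0,0,0.0025,0,0,1]]]'
```

```text
t: 8.77
tool_pos: [0.5613, -0.0527, 0.0137]
orientation: [180.0, 0.0, 95.6]
contact_force: [-0.3, -1.7, 0.9]
width: -0.0001
gripper_force: 1.0
```

```bash
python3 -m creep '[[[0,0,0,0.0025,0,0,1],[0,0,0,0.0025,0,0,1],[0,0,0,0.0025,0,0,1]]]'
```

```text
t: 9.02
tool_pos: [0.561, -0.0498, 0.0137]
orientation: [180.0, 0.1, 95.6]
contact_force: [0.5, -8.3, 0.4]
width: 0.0003
gripper_force: 3.8
```

```bash
python3 -m creep '[[[0,0,0,0.0025,0,0,1],[0,0,0,0.0025,0,0,1]]]'
```

```text
t: 9.18
tool_pos: [0.561, -0.0497, 0.0138]
orientation: [180.0, 0.2, 95.5]
contact_force: [1.6, -14.8, -0.9]
width: 0.0002
gripper_force: 7.3
```

```bash
python3 -m creep '[[[0,0,0,0.0025,0,0,1],[0,0,0,0.0025,0,0,1]]]'
```

```text
t: 9.35
tool_pos: [0.5609, -0.0495, 0.014]
orientation: [179.9, 0.3, 95.4]
contact_force: [1.4, -21.4, -1.1]
width: -0.0002
gripper_force: 10.6
```

It is solid on the stop: 21 N of push and no further motion, with the bar end at about y=110 mm, inside the stated range. I'll hold a moment, retract, go above the grip and turn the tool.

```bash
python3 -m creep '[[[0,0,0,0,0,0,1],[0,0,0,0,0,0,1],[0,0,0,0,0,0,1],[0,0,0,-0.012,0,0,1],[0,0,0,-0.015,0,0,1],[0,0,0,0,0,-0.06,1],[0,0,0,0,0,-0.06,1],[0,0,0,0,0,-0.06,0],[0,0,0,0.041,-0.048,0,0],[0,0,0,0.041,-0.048,0,0],[0,0,0,0.041,-0.048,0,0],[0,0,0,0.041,-0.048,0,0],[0,0,0,0,0,0,0]]]'
python3 -m creep '[[[0,0,0.0385,0,0,0,0],[0,0,0.0385,0,0,0,0],[0,0,0.0385,0,0,0,0],[0,0,0.0385,0,0,0,0],[0,0,0.0385,0,0,0,0],[0,0,0.0385,0,0,0,0],[0,0,0.0385,0,0,0,0],[0,0,0.0385,0,0,0,0],[0,0,0.0385,0,0,0,0],[0,0,0.0385,0,0,0,0],[0,0,0.0385,0,0,0,0],[0,0,0.0385,0,0,0,0],[0,0,0.038,0,0,0,0],[0,0,0,0,0,0,0]]]'
python3 - <<'E'
from rig import manip
from h import *
import cv2
w=manip.get_image("wrist");np.savez("wrist5.npz",**w);cv2.imwrite("pics/w6.png",w["pixels"][:,:,::-1])
st=manip.state();print(st["tool_pos"],1e3*R(np.radians(5.61)).T@(st["tool_pos"][:2]-[.5458,-.0297]),w["cam_to_world"].round(3).tolist())
h=cv2.cvtColor(w["pixels"],cv2.COLOR_RGB2HSV);m=cv2.inRange(h,(0,150,90),(6,255,255))|cv2.inRange(h,(174,150,90),(180,255,255))
n,l,s,c=cv2.connectedComponentsWithStats(m)
for i in range(1,n):
    if s[i,4]>100:print(s[i],c[i],[ (1e3*R(np.radians(5.61)).T@(ray(*c[i],z,K,w["cam_to_world"])[:2]-[.5458,-.0297])).round(1) for z in(.045,.062)])
E
```

```text
t: 10.43
tool_pos: [0.4541, 0.0184, 0.1033]
orientation: [-179.9, -0.1, 95.9]
contact_force: [0.8, -0.7, 0.3]
width: 0.0427
gripper_force: 0.0
t: 11.6
tool_pos: [0.4582, 0.0152, 0.1037]
orientation: [-180.0, -0.0, 5.3]
contact_force: [0.3, 0.4, 0.0]
width: 0.0425
gripper_force: 0.0
[0.45820292 0.01509773 0.1036841 ] [-82.79824746  53.14635999] [[0.091, -0.946, -0.31, 0.538], [-0.996, -0.088, -0.027, 0.022], [-0.002, 0.311, -0.95, 0.246], [0.0, 0.0, 0.0, 1.0]]
[273 214  25  38 690] [285.36666667 233.51014493] [array([-85. ,  50.2]), array([-78. ,  50.4])]
```

The grip is at about jig (−82,50), and the tool is within 3 mm. I'll descend and grasp it.

```bash
python3 -m creep '[[[0,0,0,0,0.006,0,0],[0,0,0,0,0,0.035,0],[0,0,0,0,0,0.035,0],[0,0,0,0,0,0.035,0],[0,0,0,0,0,0.034,0],[0,0,0,0,0,0,0],[0,0,0,0,0,0,1],[0,0,0,0,0,0,1],[0,0,0,0,0,0,1],[0,0,0,0,0,0,1],[0,0,0,0,0,0,1],[0,0,0,0,0,0,1]]]' 30
```

```text
t: 12.65
tool_pos: [0.4591, 0.0118, 0.0351]
orientation: [-180.0, -0.1, 5.6]
contact_force: [-2.6, 0.1, 6.9]
width: 0.0152
gripper_force: 29.8
```

```bash
python3 -m creep '[[[0,0,-0.0333,0.0007,0.0134,0,1],[0,0,-0.0333,0.0007,0.0134,0,1],[0,0,-0.0333,0.0007,0.0134,0,1],[0,0,-0.0333,0.0007,0.0134,0,1]]]'
```

```text
t: 12.98
tool_pos: [0.4636, -0.0144, 0.0347]
orientation: [-179.9, 0.3, 29.9]
contact_force: [-22.6, -2.7, 28.4]
width: 0.0152
gripper_force: 31.6
```

```bash
python3 -m creep '[[[0,0,0,-0.004,0,-0.004,1],[0,0,0,0,0,-0.002,1]]]'
```

```text
t: 13.15
tool_pos: [0.4637, -0.015, 0.036]
orientation: [-180.0, 0.1, 29.6]
contact_force: [7.1, 0.9, -28.1]
width: 0.015
gripper_force: 30.0
```

```bash
python3 -m creep '[[[0,0,0,0.001,0,0.003,1],[0,0,-0.0333,-0.0005,0.0134,0,1],[0,0,-0.0333,-0.0005,0.0134,0,1],[0,0,-0.0333,-0.0005,0.0134,0,1]]]'
```

```text
t: 13.48
tool_pos: [0.4742, -0.0318, 0.0353]
orientation: [-179.8, 0.2, 47.8]
contact_force: [-10.6, -0.4, 3.7]
width: 0.0154
gripper_force: 32.8
```

```bash
python3 -m creep '[[[0,0,-0.0333,-0.0012,0.0134,0,1],[0,0,-0.0333,-0.0005,0.0134,0,1],[0,0,-0.0333,-0.0005,0.0134,0,1]]]'
```

```text
t: 13.73
tool_pos: [0.4898, -0.0445, 0.0353]
orientation: [-179.8, 0.1, 65.8]
contact_force: [-8.4, -0.2, 3.1]
width: 0.0149
gripper_force: 32.7
```

```bash
python3 -m creep '[[[0,0,-0.0333,-0.0005,0.0134,0,1],[0,0,-0.0333,-0.0005,0.0134,0,1]]]'
```

```text
t: 13.9
tool_pos: [0.5018, -0.05, 0.0352]
orientation: [-179.7, 0.1, 77.8]
contact_force: [-13.2, 0.3, 7.5]
width: 0.0151
gripper_force: 33.0
```

```bash
python3 -m creep '[[[0,0,-0.0333,0,0.0134,0,1],[0,0,0,0,0,0,1]]]'
```

```text
t: 14.07
tool_pos: [0.5086, -0.0516, 0.0352]
orientation: [-179.7, 0.1, 83.9]
contact_force: [-9.5, -3.0, 5.1]
width: 0.0153
gripper_force: 32.6
```

```bash
python3 -m creep '[[[0,0,-0.0333,0,0.0134,0,1],[0,0,0,0,0,0,1]]]'
```

```text
t: 14.23
tool_pos: [0.5147, -0.0524, 0.0353]
orientation: [-179.6, 0.1, 89.8]
contact_force: [-11.3, -2.2, 5.5]
width: 0.0149
gripper_force: 32.6
```

```bash
python3 -m creep '[[[0,0,-0.0333,0,0.0134,0,1],[0,0,0,0,0,0,1]]]'
```

```text
t: 14.4
tool_pos: [0.5202, -0.0528, 0.0351]
orientation: [-179.5, 0.0, 95.8]
contact_force: [-16.4, -2.4, 10.9]
width: 0.015
gripper_force: 33.3
```

```bash
python3 -m creep '[[[0,0,-0.025,0,0.01,0,1],[0,0,0,0,0,0,1]]]'
```

```text
t: 14.57
tool_pos: [0.525, -0.0525, 0.0352]
orientation: [-179.5, 0.0, 100.2]
contact_force: [-15.5, -3.3, 10.3]
width: 0.0154
gripper_force: 33.4
```

Lever at about 1.88 rad with 15 N at the grip, so it has bitten firmly. I'll release, lift and look.

```bash
python3 -m creep '[[[0,0,0,0,0,0,0],[0,0,0,0,0,0,0],[0,0,0,0,0,0,0],[0,0,0,0,0,0,0],[0,0,0,0,0,-0.02,0],[0,0,0,0,0,-0.05,0],[0,0,0,0,0,-0.06,0],[0,0,0,-0.04,0,-0.06,0],[0,0,0,-0.06,0,-0.06,0],[0,0,0,-0.06,0,-0.06,0],[0,0,0,0,0,0,0],[0,0,0,0,0,0,0]]]'
python3 - <<'E'
from rig import manip
import cv2,numpy as np
w=manip.get_image("wrist");np.savez("wrist6.npz",**w)
c=w["pixels"][:330,100:420,::-1];cv2.imwrite("pics/w7.png",cv2.resize(c,None,fx=1.8,fy=1.8,interpolation=cv2.INTER_CUBIC))
E
```

```text
t: 15.57
tool_pos: [0.5437, -0.1308, 0.1922]
orientation: [179.8, 0.1, 99.8]
contact_force: [-0.9, 1.3, -1.3]
width: 0.0426
gripper_force: 0.0
```

View pics/w7.png

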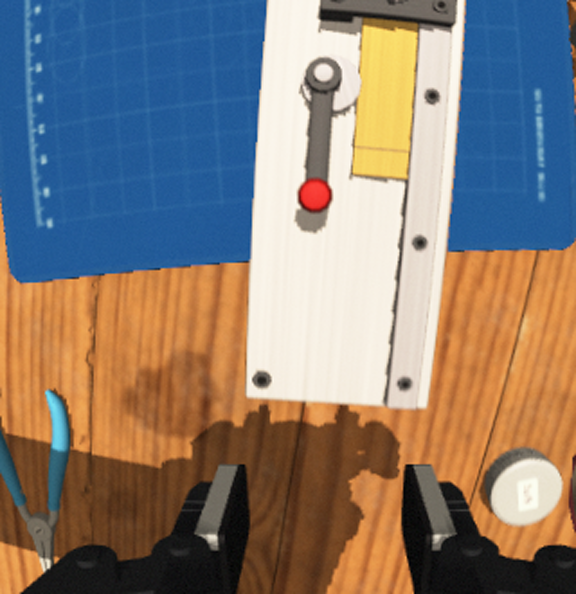

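The lever points along −y, the disc is on the bar, and the bar is flush on the fence (right edge (410,178) to (416,25)). A quick numeric check before handing in.

```bash
python3 - <<'E'
from h import *
w=np.load("wrist6.npz");T=w["cam_to_world"];s=np.array([.5458,-.0297]);r=R(np.radians(5.61))
for n,X,Y,z in[("nearL",352,177,.018),("nearR",407,180,.018),("farL",363,25,.018),("grip",315,195,.062),("screw",420,243,.022),("screw",432,97,.022),("screw",405,384,.022),("mouth L",320,20,.032)]:
    q=ray(100+X/1.8,Y/1.8,z,K,T);print(n,(1e3*r.T@(q[:2]-s)).round(1))
E
```

```text
nearL [ -2.6 -11.8]
nearR [ 26.9 -10.7]
farL [-2.9 73.1]
grip [-20.9 -22.7]
screw [ 36.4 -43.9]
screw [36.  35.7]
screw [  36.7 -123.7]
mouth L [-25.4  69.9]
```

```bash
python3 - <<'E'
from h import *
s=np.array([.5458,-.0297]);r=R(np.radians(5.61))
w=np.load("wrist4.npz");q=ray(250,256,.018,K,w["cam_to_world"]);a=(1e3*r.T@(q[:2]-s));print(a)
t=1e3*r.T@(np.array([.5657,-.0974])-s);print(t,"half",a[1]-t[1]); u=1e3*r.T@(np.array([.5609,-.0495])-s);print("expected near end",u[1]+a[1]-t[1])
for n in(4,6):
    w=np.load(f"wrist{n}.npz"); p=(331,232) if n==4 else (100+420/1.8,243/1.8); print((1e3*r.T@(ray(*p,.022,K,w["cam_to_world"])[:2]-s)))
E
```

```text
[ -0.60791321 -57.57354056]
[ 13.18656433 -69.32109723] half 11.747556672076911
expected near end -9.43373295828242
[ 36.32115626 -43.81739062]
[ 36.3672948  -43.89434825]
```

The near end reads 1–2 mm short of expected, so I'll check the pin itself: bring the wrist camera over the red rear end behind the hood and measure it numerically.

```bash
python3 -m creep '[[[0,0,0.0233,0,0,0,0],[0,0,0,0.07,0.0085,0,0],[0,0,0,0.07,0.0085,0,0],[0,0,0,0.07,0.0085,0,0],[0,0,0,0.07,0.0085,0,0],[0,0,0,0.07,0.0085,0,0],[0,0,0,0.07,0.0085,0.04,0],[0,0,0,0,0,0.05,0],[0,0,0,0,0,0.05,0],[0,0,0,0,0,0,0],[0,0,0,0,0,0,0]]]'
python3 - <<'E'
from rig import manip
from h import *
import cv2
w=manip.get_image("wrist");np.savez("wrist7.npz",**w);T=w["cam_to_world"];s=np.array([.5458,-.0297]);r=R(np.radians(5.61))
g0=np.load("wrist0.npz")
for z,ww in((.016,w),(.016,g0)):
    p=ww["pixels"];T=ww["cam_to_world"];h=cv2.cvtColor(p,cv2.COLOR_RGB2HSV)
    m=cv2.inRange(h,(0,120,60),(8,255,255))|cv2.inRange(h,(172,120,60),(180,255,255))
    ys,xs=np.nonzero(m)
    J=np.array([1e3*r.T@(ray(a,b,z,K,T)[:2]-s) for a,b in zip(xs,ys)]).reshape(-1,2)
    k=(abs(J[:,0]-13)<15)&(J[:,1]>145)&(J[:,1]<215)
    print(k.sum(), J[k].min(0) if k.any() else "", J[k].max(0) if k.any() else "")
    # colour profile along y at x=13
    for y in range(146,196,2):
        best=[]
        q=np.r_[s+r@[.013,y/1e3],z,1];c=np.linalg.inv(T)@q;rr=np.hypot(c[0],c[1]);th=np.arctan2(rr,c[2])
        u,v=K[0,2]+K[0,0]*th*c[0]/rr,K[1,2]+K[1,1]*th*c[1]/rr
        print(y,(round(u),round(v)),p[int(round(v)),int(round(u))].tolist() if 0<=v<419 and 0<=u<559 else "",end="; ")
    print()
E
```

```text
t: 16.53
tool_pos: [0.545, 0.0834, 0.1184]
orientation: [-179.8, -0.0, 95.9]
contact_force: [-0.1, 0.3, 0.5]
width: 0.0424
gripper_force: 0.0
33 [  9.91933726 181.66766743] [ 12.90324606 186.18926366]
146 (284, 168) [254, 238, 126]; 148 (284, 165) [254, 242, 130]; 150 (284, 163) [254, 242, 131]; 152 (284, 160) [254, 239, 126]; 154 (284, 157) [254, 241, 130]; 156 (284, 155) [253, 232, 118]; 158 (284, 152) [251, 227, 113]; 160 (284, 150) [254, 238, 125]; 162 (284, 147) [254, 238, 125]; 164 (284, 144) [252, 231, 116]; 166 (284, 142) [249, 220, 107]; 168 (284, 139) [253, 236, 123]; 170 (284, 136) [192, 147, 71]; 172 (284, 134) [142, 131, 120]; 174 (284, 131) [146, 137, 128]; 176 (284, 129) [148, 137, 128]; 178 (284, 126) [149, 140, 129]; 180 (284, 123) [154, 144, 133]; 182 (284, 121) [243, 89, 116]; 184 (284, 118) [247, 90, 124]; 186 (284, 115) [225, 109, 161]; 188 (284, 113) [51, 128, 201]; 190 (284, 110) [54, 131, 204]; 192 (284, 107) [53, 130, 203]; 194 (284, 105) [55, 130, 203]; 
0  
146 (206, 75) [120, 112, 103]; 148 (206, 74) [161, 132, 85]; 150 (206, 72) [242, 202, 97]; 152 (206, 70) [244, 206, 98]; 154 (206, 68) [239, 198, 91]; 156 (205, 67) [246, 211, 99]; 158 (205, 65) [213, 165, 76]; 160 (205, 63) [232, 186, 87]; 162 (205, 61) [211, 161, 75]; 164 (205, 60) [205, 158, 72]; 166 (204, 58) [220, 169, 77]; 168 (204, 56) [233, 185, 87]; 170 (204, 55) [204, 155, 70]; 172 (204, 53) [112, 84, 40]; 174 (204, 51) [98, 91, 85]; 176 (204, 49) [106, 99, 91]; 178 (203, 48) [111, 104, 95]; 180 (203, 46) [116, 107, 98]; 182 (203, 44) [121, 105, 89]; 184 (203, 43) [66, 100, 151]; 186 (203, 41) [39, 100, 163]; 188 (203, 39) [38, 97, 164]; 190 (202, 38) [35, 96, 160]; 192 (202, 36) [38, 99, 164]; 194 (202, 34) [45, 104, 167];
```

The pin's red rear end now stands about 4–5 mm out behind the screw head, and none was visible at the start, so it is pressed flush. Handing in.

```bash
python3 -c "from rig import manip; print(manip.hand_in())"
```

```text
the job is handed in; nothing more can be done
None
```

The job is handed in at about 16.5 s: the bar is flat on the fence and hard against the stop, with the flush pin's red end about 4–5 mm out. The cam lever is clamped at about 1.88 rad (estimated) and released; the result was not reported back, and the cam's force on the bar could not be measured directly.

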